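# Hand an empty face-paint palette in through the keeper and down the return chute

## Task

Send the empty black face-paint palette down the return chute: without lifting it off the ledge, press it sideways against the blue sprung pad, firmly enough (about 13 newtons) to clear the red keeper but never with 16 newtons or more, slide it past the keeper and push it off the end of the ledge so that it drops down the chute and comes to lie flat, right way up, in the grey catch tray. Do not ram the keeper (16 newtons at most), leave the spray bottles and the brush cup where they stand, and let go of everything at the end.

Things in the scene. Friction and masses are not known exactly. Their poses are not given: they have to be found in the camera images.
- station: Fixed hand-in station: white ledge with plywood rails, then chute and tray. Origin on the table, below mid-channel, level along y with the keeper; x across the channel to the pad, y along it away from the chute. Ledge top 100 mm above origin, y -55 to +160 mm. Inner faces: near rail x -68, far rail x +85, end rail y +150 mm; 22 mm high. Channel, chute and palette are slippery (about 0.25).
- lip (a point): Middle of the ledge's open end edge, on its top (station x 0, y -55, z 100 mm). The pad (see gate) gives along station +x by up to 11 mm: 2.5 N/mm, no force at rest. Pressed in 4 mm (10 N) or more, the palette clears the keeper, else it jams; then it stays squeezed (10 N) until past. Below the lip a smooth aluminium chute, 150 mm wide with low side walls, slopes down at 38 degrees towards station -y for 95 mm along y to the tray.
- tray (a point): Middle of the floor of the grey catch tray at the foot of the chute (station x 0, y -222, z 6 mm): 150 mm wide, about 144 mm long along station y, side walls 34 mm and end wall 50 mm high. Axes as the station's.
- gate_mid (a point): Point on the ledge's top at station x 0, y 0. Across the channel here stands the gate: a red keeper post on the near side, 26 mm high, y -6 to +6 mm, and facing it, 80 mm off, a blue sprung pad on the far side, y -6 to +135 mm, 18 mm high. Both sit on one slide clamped up to 14 mm to either side of this point along x, which is not measured: keeper face x -40, pad face x +40 mm, both +-14.
- palette_center (a point): Centre, half-way up, of the empty palette: flat black square case 84 x 84 mm, 20 mm high, about 0.16 kg, on the ledge in the channel, sides along it, wholly on the +y side of the keeper. In its top an open square well, 60 x 60 mm, 14 mm deep, silvery floor, walls 12 mm thick: shut fingertips fit in and can push its walls from inside in any direction.
- spray_a_mid (a point): Small white spray bottle with a blue cap, 34 mm across, 100 mm tall, standing on the table by the station; point at mid-height. Leave it alone.
- spray_b_mid (a point): Small all-white spray bottle, 34 mm across, 100 mm tall, standing on the table by the station; point at mid-height. Leave it alone.
- brush_cup_mid (a point): Empty green brush cup, 68 mm across, 85 mm tall, standing on the table by the station; point at mid-height. Leave it alone.

How it is judged:
By the outcome, as a careful person would: the job done as asked, in the order asked, and still so for the second after the job is handed in, with the robot touching nothing.
It also fails if it takes over 67 s, if anything falls off the work surface, if the arm or the gripper's body presses on something with over 40 N, if the wrist force passes 120 N, or if a joint passes its speed limit or range.

## Robot

A 6-joint arm with a two-finger parallel gripper is mounted at the origin on the work surface. World frame = base frame: x ahead of the robot, y to its left, z up, the work surface at z = 0. Lengths are in m, angles in rad, forces in N, time in s.
With the tool pointing down it reaches from about 0.4 to 0.825 m from the base axis. Payload 7 kg.
Tool frame: the origin (TCP) lies on the centre line of the jaws, within the pads' length; the fingertips stand arm.tip_reach ahead of it and the grasp point (between the pads) lies 5 mm behind it (arm.tip_reach is the distance from the TCP to the fingertips, in m); z points along the fingers, y is the line along which they close (so a half turn about z gives the same grasp; the last joint's range is limited). The gripper opens to 88 mm and grips with 3 to 60 N. Pads are 19 mm wide; open, the fingers measure 130 mm over their backs; the gripper's body (78 mm by 193 mm) begins 47 mm behind the grasp point.
Start: joints at [-1.002, 0.359, 0.012, 0, -1.224, -0.288], TCP at [0.187, -0.649, 0.241] pointing down, gripper open.
Joint ranges: [-3.07, 3.07], [-1.43, 2.12], [-1.02, 1.25], [-3.03, 1.67], [-3.05, -0], [-3.03, 3.03]. Speed limits (rad/s): [2.39, 2.39, 3.01, 3.14, 3.14, 3.14].

## Interface

Orientations are given as [roll, pitch, yaw] about the fixed x, y, z axes, in that order (R = Rz(yaw) Ry(pitch) Rx(roll)).
In Python, from station import status, optics, order, arm gives the robot as it stands. The module is installed in compiled form; this text tells all that it offers.
- The arm moves only by the shell command python3 -m jog 'ROWS' [FORCE]. ROWS is JSON, a list of rows, each a list of 3 entries, a list of its own where there are three numbers: the gripper command: -1 is shut, 1 is fully open, values between are in proportion, then the shift along the tool's x, y, z in mm, then the turn about the tool's z in rad. A call has 1 to 20 rows; each row is the pose to reach, as a shift and turn from the pose commanded when the call began, along the tool's axes at that moment; what a row does not reach only later rows make up. A row lasts 1/8 s, in which the tool goes at most 62.5 mm and 10.7 degrees, less where a joint would pass 70% of its speed; a pose out of reach is approached as far as the arm can. A call with a gripper value outside its range is refused whole. The fingers move at their own pace and stop on an object; FORCE is the grip in N (left out, the last holds). Time passes only in rows, so rows that repeat a pose let the fingers close. It gives the time, the measured TCP pose, the force, the opening and the grip force at its end, in the units of the state.
- status.get_state(): the state, without advancing time (a new reading comes with each control period).
- optics.grab_frame(name): name is "scene" or "top" or "wrist"; returns a dict with "color" (420x560x3 uint8, red, green, blue), "mtx" (3x3 intrinsics, pixels), "cam_to_world" (4x4, takes a point from camera to world coordinates). Camera axes: x right, y down, z forward; pixel columns grow to the right and rows downward; lengths in m; the calibration is good to about 2 mm. The wrist camera is an equidistant fisheye: a pixel r from the principal point sees the ray r / f radians off the axis. A picture is of the moment at which its call begins. There is no depth.
- order.job_done(): hands the job in; it is judged then, once.
The state is a dict: "t": time; "q": joint angles; "qd": joint speeds; "joint_efforts": joint torques, N m; "eef_pos": TCP position; "ee_rot": TCP orientation; "force": force on the tool from outside, world axes, zero at the start; "moment": the same for the moment, N m; "width": finger opening in m; "gripper_force": force on a finger pad.
Only numpy, scipy, OpenCV 4.12 (cv2) and the standard library are available. Lean on these libraries where they do the work, as an engineer would, in place of code of your own. Each camera call takes 0.05 s, during which the arm holds its last target. There are 200 camera calls.

## Working session

There is one attempt and no reset: what is moved stays moved. The work goes in short steps, Python scripts to look and compute and a shell command to move; the robot and the scene stay as the last step left them, time stands still between calls to the robot, and variables do not carry over. Pictures are saved under pics/ and viewed, at most 10 in all, crops included, and the job is handed in when it is done.

```bash
mkdir -p pics; python3 - <<'E'
from station import status, optics, arm
import cv2,numpy as np
s=status.get_state();print({k:np.round(v,3) for k,v in s.items()},arm.tip_reach)
for n in("scene","top"):
    f=optics.grab_frame(n);cv2.imwrite(f"pics/{n}0.png",f["color"][:,:,::-1]);np.savez(f"pics/{n}0.npz",**f);print(n,f["mtx"],f["cam_to_world"].round(3))
E
```

```text
{'t': np.float64(0.0), 'q': array([-1.002,  0.359,  0.011, -0.   , -1.224, -0.288]), 'qd': array([-0.   , -0.001, -0.   ,  0.001, -0.001, -0.   ]), 'joint_efforts': array([ 2.0000e-03, -5.8272e+01,  2.9307e+01,  6.9970e+00,  7.0000e-03,
       -0.0000e+00]), 'eef_pos': array([ 0.187, -0.648,  0.24 ]), 'ee_rot': array([ 3.14 , -0.   , -2.861]), 'force': array([ 0.069,  0.368, -0.174]), 'moment': array([-0.06 ,  0.027, -0.027]), 'gripper_force': np.float64(0.0), 'width': np.float64(0.088)} 0.014
scene [[489.68115003   0.         283.2738989 ]
 [  0.         489.68115003 217.62937228]
 [  0.           0.           1.        ]] [[ 0.648  0.57  -0.504  1.106]
 [ 0.761 -0.483  0.432 -0.294]
 [ 0.003 -0.664 -0.748  0.797]
 [ 0.     0.     0.     1.   ]]
top [[436.16129001   0.         280.49855051]
 [  0.         436.16129001 208.14747605]
 [  0.           0.           1.        ]] [[-0.003 -0.988  0.153  0.479]
 [-0.999  0.009  0.04   0.084]
 [-0.041 -0.153 -0.987  0.978]
 [ 0.     0.     0.     1.   ]]
```

View pics/top0.png

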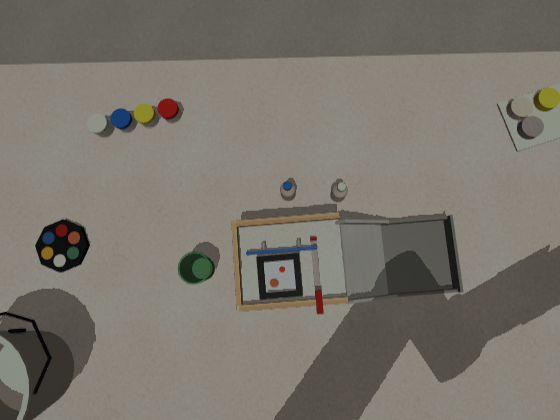

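View pics/scene0.png

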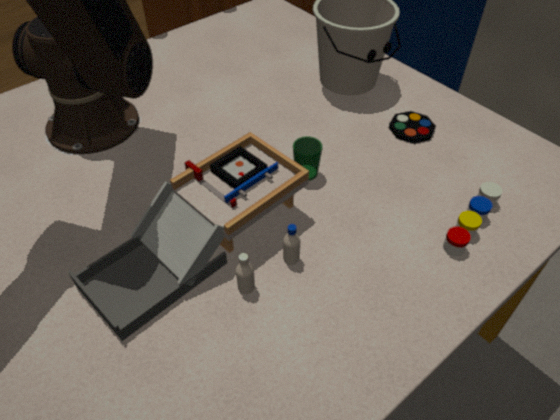

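Top view: the ledge with rails spans cols 233–347, rows 212–310. The palette is at about (280,276), the blue pad at row 250, the red keeper at (319,301), and the tray at cols 385–460. Station +y points image-left (world +y) and station +x points image-up (world +x).

```bash
cat > h.py <<'E'
import numpy as np,cv2
def ray(f,uv,z):
    uv=np.atleast_2d(np.float64(uv));M=f["cam_to_world"]
    d=np.c_[uv,np.ones(len(uv))]@np.linalg.inv(f["mtx"]).T@M[:3,:3].T;o=M[:3,3]
    return o+d*((z-o[2])/d[:,2])[:,None]
def big(m):
    return max(cv2.findContours(m.astype(np.uint8),cv2.RETR_EXTERNAL,cv2.CHAIN_APPROX_NONE)[0],key=cv2.contourArea)
E
python3 - <<'E'
from h import *
f=dict(np.load("pics/top0.npz"));c=f["color"]
crop=c[205:320,225:465];cv2.imwrite("pics/crop.png",cv2.resize(crop,None,fx=3.3,fy=3.3,interpolation=cv2.INTER_CUBIC)[:,:,::-1])
h=cv2.cvtColor(c,cv2.COLOR_RGB2HSV).astype(int);H,S,V=h[...,0],h[...,1],h[...,2]
roi=np.zeros(H.shape,bool);roi[205:320,225:350]=1
for n,m,z in [("blue",(H>100)&(H<130)&(S>120)&roi,.118),("red",((H<6)|(H>174))&(S>150)&roi,.126),("wood",(H>8)&(H<25)&(S>80)&roi,.122),("black",(V<50)&roi,.12)]:
    k=big(m);r=cv2.minAreaRect(k);b=cv2.boxPoints(r);print(n,r,b.round(1).tolist(),"\n",ray(f,b,z)[:,:2].round(4).tolist(),ray(f,[r[0]],z).round(4))
E
```

```text
blue ((281.0414123535156, 249.99655151367188), (3.155728578567505, 70.33953857421875), 85.2363510131836) [[245.89999389648438, 251.3000030517578], [316.0, 245.5], [316.20001220703125, 248.60000610351562], [246.10000610351562, 254.5]] 
 [[0.5272, 0.188], [0.5379, 0.0499], [0.5317, 0.0495], [0.5211, 0.1874]] [[0.5295 0.1185 0.118 ]]
red ((318.827880859375, 301.6065979003906), (23.267684936523438, 6.2469658851623535), 84.80557250976562) [[314.70001220703125, 290.29998779296875], [320.8999938964844, 289.70001220703125], [323.0, 312.8999938964844], [316.79998779296875, 313.5]] 
 [[0.4517, 0.054], [0.4527, 0.0421], [0.4094, 0.0389], [0.4084, 0.0507]] [[0.4305 0.0464 0.126 ]]
wood ((287.75909423828125, 261.30322265625), (90.91686248779297, 109.40908813476562), 85.51539611816406) [[229.6999969482422, 220.3000030517578], [338.70001220703125, 211.6999969482422], [345.8999938964844, 302.29998779296875], [236.8000030517578, 310.8999938964844]] 
 [[0.5888, 0.2204], [0.604, 0.0042], [0.4288, -0.0053], [0.4128, 0.2041]] [[0.5072 0.1054 0.122 ]]
black ((278.9754333496094, 275.7294921875), (42.9139404296875, 42.732872009277344), 84.80557250976562) [[255.8000030517578, 256.29998779296875], [298.29998779296875, 252.39999389648438], [302.20001220703125, 295.20001220703125], [259.6000061035156, 299.0]] 
 [[0.5173, 0.1682], [0.5244, 0.0846], [0.4423, 0.0779], [0.4351, 0.1602]] [[0.4795 0.1227 0.12  ]]
```

View pics/crop.png

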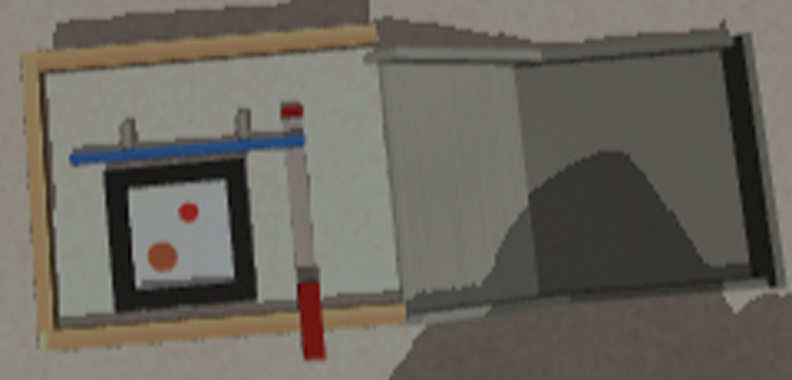

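The palette centre is about (0.480, 0.123), station yaw about 0.08, and the palette sits 4–5 mm from the pad. Next I shut the jaws and go above the palette by a path that bows outward.

```bash
python3 -m jog '[[-1,[-363,310,0],0.1],[-1,[-363,310,0],0.1],[-1,[-363,310,0],0.1],[-1,[-363,310,0],0.1],[-1,[-363,310,0],0.1],[-1,[-363,310,0],0.1],[-1,[-363,310,0],0.1],[-1,[-363,310,0],0.1],[-1,[-495,660,0],0.2],[-1,[-495,660,0],0.2],[-1,[-495,660,0],0.2],[-1,[-495,660,0],0.2],[-1,[-495,660,0],0.2],[-1,[-495,660,0],0.2],[-1,[-495,660,0],0.2],[-1,[-495,660,0],0.2],[-1,[-495,660,0],0.2],[-1,[-495,660,0],0.2]]' 10
python3 - <<'E'
from station import optics,status
import cv2,numpy as np
f=optics.grab_frame("wrist");cv2.imwrite("pics/w1.png",f["color"][:,:,::-1]);np.savez("pics/w1.npz",**f)
f=optics.grab_frame("scene");np.savez("pics/scene1.npz",**f);print(status.get_state()["force"],status.get_state()["eef_pos"],status.get_state()["ee_rot"])
E
```

```text
t: 2.35
eef_pos: [0.4798, 0.1217, 0.2407]
ee_rot: [3.142, 0.0, -3.063]
force: [0.0, 0.4, -0.4]
width: 0.0002
gripper_force: 0.0
[ 0.06295422 -0.95758026  0.58948618] [0.47981867 0.12193415 0.24071635] [ 3.14140536e+00  2.64815961e-04 -3.06223242e+00]
```

View pics/w1.png

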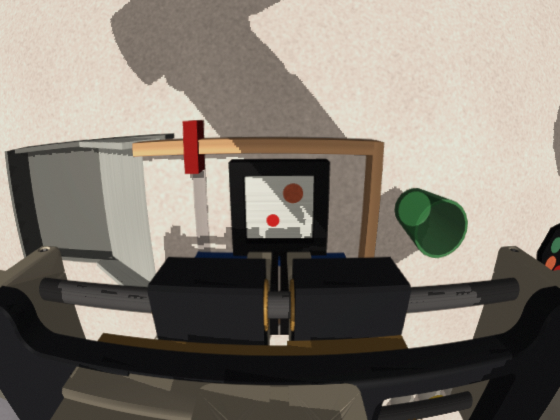

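Wrist view: the palette's near edge runs (230,160)–(329,159), the well runs (246,176)–(314,238), and the keeper face is at (194,173). I'll cast these as a check on the top-view figures.

```bash
python3 - <<'E'
from h import *
f=dict(np.load("pics/w1.npz"));M=f["cam_to_world"];K=f["mtx"]
def wray(u,v,z):
    x=(u-K[0,2])/K[0,0];y=(v-K[1,2])/K[1,1];t=np.hypot(x,y);d=M[:3,:3]@np.array([x/t*np.sin(t),y/t*np.sin(t),np.cos(t)])
    return (M[:3,3]+d*(z-M[2,3])/d[2])[:2].round(4)
print(K,M.round(3))
for n,u,v,z in [("pal c1",230,160,.12),("pal c2",329,159,.12),("well1",246,176.5,.12),("well2",314,176.5,.12),("keepL",184,173,.126),("keepR",204,173,.126),("rail in L",136,156,.122),("rail in R",369,154,.122)]: print(n,wray(u,v,z))
# top-view: rail-line angle and white ledge
f=dict(np.load("pics/top0.npz"));x0,y0=225,205;p=lambda a,b:(a/3.3+x0,b/3.3+y0)
for n,a,b,z in [("far rail top inner L",45,73,.122),("far rail top inner R",378,43,.122),("near inner L",53,327,.122),("near inner R",404,303,.122),("lip far",380,62,.1),("lip near",400,292,.1),("tray end bot far",724,50,.006),("tray end near",748,280,.006)]: print(n,ray(f,p(a,b),z)[0,:2].round(4))
E
```

```text
[[325.1922621    0.         278.77442012]
 [  0.         325.1922621  212.57421136]
 [  0.           0.           1.        ]] [[-0.079  0.953  0.291  0.401]
 [ 0.997  0.075  0.023  0.115]
 [-0.     0.292 -0.956  0.384]
 [ 0.     0.     0.     1.   ]]
pal c1 [0.4393 0.078 ]
pal c2 [0.4321 0.1592]
well1 [0.4522 0.0921]
well2 [0.4478 0.1482]
keepL [0.4515 0.0406]
keepR [0.4505 0.0578]
rail in L [ 0.4395 -0.0052]
rail in R [0.4242 0.1921]
far rail top inner L [0.5749 0.2023]
far rail top inner R [0.5914 0.0029]
near inner L [0.4257 0.1959]
near inner R [ 0.4392 -0.0085]
lip far [ 5.826e-01 -2.000e-04]
lip near [ 0.4446 -0.0087]
tray end bot far [ 0.5999 -0.239 ]
tray end near [ 0.4482 -0.2454]
```

Both views agree to about 2 mm. Descend into the well, with the tips about 4 mm above its floor.

```bash
python3 -m jog '[[-1,[0,0,50],0],[-1,[0,0,90],0],[-1,[0,0,105],0],[-1,[0,0,115],0],[-1,[0,0,116],0],[-1,[0,0,116],0],[-1,[0,0,116],0]]'; python3 -m jog '[[-1,[-5,0,0],0],[-1,[-10,0,0],0],[-1,[-14,0,0],0],[-1,[-16,0,0],0],[-1,[-18,0,0],0],[-1,[-18,0,0],0],[-1,[-18,0,0],0]]'
```

```text
t: 3.32
eef_pos: [0.4802, 0.1231, 0.1254]
ee_rot: [3.141, 0.001, -3.061]
force: [0.1, 0.0, 0.7]
width: 0.0006
gripper_force: 0.0
t: 4.2
eef_pos: [0.4976, 0.1242, 0.1245]
ee_rot: [-3.142, -0.0, -3.061]
force: [-0.3, 0.6, -0.3]
width: 0.0005
gripper_force: 0.0
```

```bash
python3 -m jog '[[-1,[-2,0,0],0],[-1,[-4,0,0],0],[-1,[-4,0,0],0],[-1,[-4,0,0],0]]'; python3 -m jog '[[-1,[-1,0,0],0],[-1,[-2,0,0],0],[-1,[-2,0,0],0],[-1,[-2,0,0],0]]'; python3 -m jog '[[-1,[-1,0,0],0],[-1,[-2,0,0],0],[-1,[-2,0,0],0],[-1,[-2,0,0],0]]'
```

```text
t: 4.7
eef_pos: [0.5017, 0.1246, 0.1246]
ee_rot: [-3.142, 0.0, -3.061]
force: [-0.5, 0.7, 0.1]
width: 0.0003
gripper_force: 0.0
t: 5.2
eef_pos: [0.5035, 0.1247, 0.1245]
ee_rot: [-3.141, -0.0, -3.061]
force: [-2.0, -1.1, 0.3]
width: 0.0007
gripper_force: 0.6
t: 5.7
eef_pos: [0.505, 0.1247, 0.1244]
ee_rot: [-3.141, -0.001, -3.061]
force: [-4.9, 0.9, 1.9]
width: 0.0005
gripper_force: 2.5
```

```bash
python3 -m jog '[[-1,[0,-4,0],0],[-1,[0,-8,0],0],[-1,[0,-12,0],0],[-1,[0,-14,0],0],[-1,[0,-14,0],0],[-1,[0,-14,0],0]]'; python3 -m jog '[[-1,[-1,0,0],0],[-1,[-2,0,0],0],[-1,[-2,0,0],0],[-1,[-2,0,0],0]]'; python3 - <<'E'
from station import optics,status
import numpy as np
from h import *
f=optics.grab_frame("top");c=f["color"];np.savez("pics/top2.npz",**f)
f2=optics.grab_frame("wrist")["color"]
cv2.imwrite("pics/m2.png",np.hstack([cv2.resize(c[205:320,225:345],(480,460),interpolation=cv2.INTER_CUBIC),cv2.resize(f2[100:330,180:340],(320,460))])[:,:,::-1])
E
```

```text
t: 6.45
eef_pos: [0.5062, 0.1107, 0.1243]
ee_rot: [-3.141, -0.001, -3.061]
force: [-4.9, -0.1, 1.9]
width: 0.0006
gripper_force: 2.5
t: 6.95
eef_pos: [0.5074, 0.1107, 0.1242]
ee_rot: [-3.141, -0.003, -3.061]
force: [-7.5, 1.0, 4.5]
width: 0.0002
gripper_force: 4.0
```

View pics/m2.png

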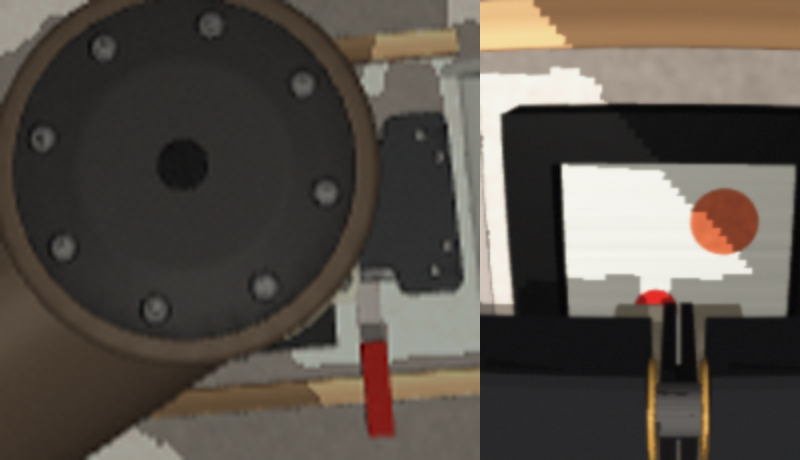

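The fingers have dragged the palette along by friction and are still mid-well. The vertical load has reached 4.5 N, so I'll ease up slightly while pressing further.

```bash
python3 -m jog '[[-1,[-1,0,-0.5],0],[-1,[-2,0,-0.8],0],[-1,[-2,0,-0.8],0],[-1,[-2,0,-0.8],0]]';  python3 - <<'E'
from station import status,optics
import numpy as np
F=[]
for i in range(6): optics.grab_frame("top");F.append(status.get_state()["force"])
print(np.mean(F,0),np.std(F,0),status.get_state()["eef_pos"])
E
```

```text
t: 7.55
eef_pos: [0.5083, 0.1106, 0.1242]
ee_rot: [-3.141, -0.005, -3.062]
force: [-10.2, 2.2, 1.5]
width: 0.0001
gripper_force: 4.9
[-9.82468488  1.64580534  0.86141846] [0.54290207 0.71993164 0.39473442] [0.50835858 0.11059952 0.12422416]
```

```bash
cat > fm.py <<'E'
from station import status,optics
import numpy as np
F=[]
for i in range(4): optics.grab_frame("top");F.append(status.get_state()["force"])
m=np.mean(F,0);c,s=np.cos(.078),np.sin(.078);p=status.get_state()["eef_pos"]-np.array([.492,.0485,0])
print("station F",np.round([c*m[0]+s*m[1],c*m[1]-s*m[0],m[2]],2),"station pos mm",np.round([1e3*(c*p[0]+s*p[1]),1e3*(c*p[1]-s*p[0]),1e3*p[2]],2),status.get_state()["t"])
E
python3 -m jog '[[-1,[-1,0,0],0],[-1,[-2.3,0,-0.2],0],[-1,[-2.3,0,-0.2],0],[-1,[-2.3,0,-0.2],0]]'; python3 fm.py
```

```text
t: 8.35
eef_pos: [0.5097, 0.1105, 0.1242]
ee_rot: [-3.14, -0.006, -3.062]
force: [-12.4, 2.5, 3.7]
width: 0.0006
gripper_force: 6.6
station F [-13.33   3.56   3.35] station pos mm [ 22.51  60.48 124.23] 8.55
```

```bash
python3 -m jog '[[-1,[0,-2,0],0],[-1,[0,-4,0],0],[-1,[0,-6,0],0],[-1,[0,-8,0],0],[-1,[0,-10,0],0],[-1,[0,-10,0],0]]'; python3 fm.py
```

```text
t: 9.3
eef_pos: [0.5105, 0.1007, 0.1242]
ee_rot: [-3.141, -0.006, -3.062]
force: [-13.1, 2.9, 2.7]
width: 0.0004
gripper_force: 6.6
station F [-12.98   3.74   3.34] station pos mm [ 22.56  50.57 124.23] 9.5
```

```bash
python3 -m jog '[[-1,[0,-2,0],0],[-1,[0,-4,0],0],[-1,[0,-6,0],0],[-1,[0,-8,0],0],[-1,[0,-8,0],0]]'; python3 fm.py;python3 -m jog '[[-1,[0,-2,0],0],[-1,[0,-4,0],0],[-1,[0,-6,0],0],[-1,[0,-8,0],0],[-1,[0,-8,0],0]]'; python3 fm.py
```

```text
t: 10.12
eef_pos: [0.5111, 0.0927, 0.1242]
ee_rot: [-3.141, -0.006, -3.062]
force: [-13.8, 3.3, 3.5]
width: 0.0009
gripper_force: 6.6
station F [-13.04   3.94   3.14] station pos mm [ 22.53  42.59 124.23] 10.325
t: 10.95
eef_pos: [0.5117, 0.0847, 0.1242]
ee_rot: [-3.141, -0.007, -3.062]
force: [-13.8, 2.8, 3.1]
width: 0.0004
gripper_force: 6.7
station F [-13.14   4.03   3.17] station pos mm [ 22.5   34.58 124.22] 11.15
```

```bash
python3 - <<'E'
from station import optics
import cv2,numpy as np
c=optics.grab_frame("wrist")["color"];s=optics.grab_frame("scene")["color"]
cv2.imwrite("pics/m3.png",np.hstack([cv2.resize(c[100:330,130:350],(440,460)),cv2.resize(s[120:260,160:269],(358,460),interpolation=cv2.INTER_CUBIC)])[:,:,::-1])
E
```

```text
(no output)
```

View pics/m3.png

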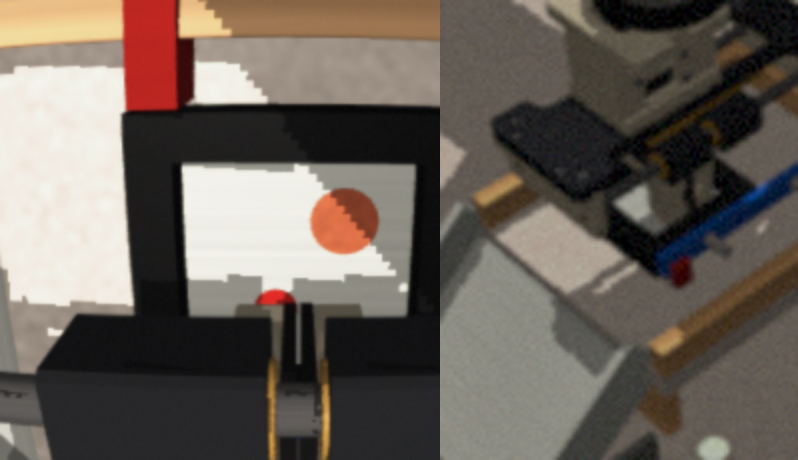

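The wrist view shows the palette's front corner (col 123) level with the far side of the keeper (cols 125–178). The force is still 13 N, so it has cleared. I'll slide a bit further, then ease the side load so the keeper takes over, and look at where the fingers meet the front wall.

```bash
python3 -m jog '[[-1,[0,-2,0],0],[-1,[0,-4,0],0],[-1,[0,-6,0],0],[-1,[0,-8,0],0],[-1,[0,-10,0],0],[-1,[0,-12,0],0],[-1,[0,-12,0],0]]'; python3 fm.py;python3 -m jog '[[-1,[3,0,0],0],[-1,[6,0,0],0],[-1,[9,0,0],0],[-1,[11,0,0],0],[-1,[11,0,0],0],[-1,[11,0,0],0]]'; python3 fm.py
```

```text
t: 12.12
eef_pos: [0.5126, 0.0728, 0.1242]
ee_rot: [-3.141, -0.007, -3.062]
force: [-12.8, 2.4, 3.7]
width: 0.0005
gripper_force: 6.7
station F [-13.27   4.01   3.44] station pos mm [ 22.44  22.61 124.22] 12.325
t: 13.08
eef_pos: [0.5054, 0.0727, 0.1257]
ee_rot: [3.142, 0.0, -3.061]
force: [-0.3, -0.1, -0.6]
width: 0.0004
gripper_force: 0.0
station F [-0.4  -0.12  0.73] station pos mm [ 15.1   23.07 125.54] 13.275
```

```bash
python3 -m jog '[[-1,[5,0,0.5],0],[-1,[10,0,1],0],[-1,[14,0,1],0],[-1,[14,-2,1],0],[-1,[14,-4,1],0],[-1,[14,-6,1],0],[-1,[14,-6,1],0]]';python3 fm.py;  python3 -m jog '[[-1,[0,-1.5,0],0],[-1,[0,-3,0],0],[-1,[0,-4.5,0],0],[-1,[0,-6,0],0],[-1,[0,-6,0],0]]';python3 fm.py;python3 -m jog '[[-1,[0,-1.5,0],0],[-1,[0,-3,0],0],[-1,[0,-4.5,0],0],[-1,[0,-6,0],0],[-1,[0,-6,0],0]]'; python3 fm.py
```

```text
t: 14.15
eef_pos: [0.4918, 0.0654, 0.1245]
ee_rot: [-3.142, -0.0, -3.061]
force: [0.0, -0.6, -0.8]
width: 0.0006
gripper_force: 0.0
station F [ 0.45  0.11 -0.18] station pos mm [  1.07  17.   124.53] 14.35
t: 14.98
eef_pos: [0.4922, 0.0595, 0.1245]
ee_rot: [-3.142, -0.0, -3.061]
force: [0.5, 0.1, -0.4]
width: 0.0004
gripper_force: 0.0
station F [-0.14  0.29 -0.18] station pos mm [  1.05  11.03 124.55] 15.175
t: 15.8
eef_pos: [0.4927, 0.0541, 0.1246]
ee_rot: [3.141, 0.0, -3.061]
force: [-2.5, 5.4, 0.1]
width: 0.0003
gripper_force: 2.6
station F [-1.61  4.9   0.5 ] station pos mm [  1.14   5.59 124.55] 16.0
```

```bash
python3 -m jog '[[-1,[0,-2,0],0],[-1,[0,-4,0],0],[-1,[0,-6,0],0],[-1,[0,-8,0],0],[-1,[0,-10,0],0],[-1,[0,-10,0],0]]';python3 fm.py;  python3 -m jog '[[-1,[0,-2,0],0],[-1,[0,-4,0],0],[-1,[0,-6,0],0],[-1,[0,-8,0],0],[-1,[0,-10,0],0],[-1,[0,-13,0],0],[-1,[0,-16,0],0],[-1,[0,-19,0],0],[-1,[0,-22,0],0],[-1,[0,-25,0],0],[-1,[0,-25,0],0]]';python3 fm.py
python3 - <<'E'
from station import optics
import cv2,numpy as np
f=optics.grab_frame("wrist");c=f["color"];s=optics.grab_frame("scene")["color"];np.savez("pics/w4.npz",**f)
cv2.imwrite("pics/m4.png",np.hstack([cv2.resize(c[100:330,130:350],(440,460)),cv2.resize(s[120:260,160:269],(358,460),interpolation=cv2.INTER_CUBIC)])[:,:,::-1])
E
```

```text
t: 16.75
eef_pos: [0.4935, 0.044, 0.1246]
ee_rot: [3.141, 0.0, -3.061]
force: [-1.4, 4.9, 0.3]
width: 0.0007
gripper_force: 2.6
station F [-1.29  5.23  0.75] station pos mm [  1.17  -4.58 124.58] 16.95
t: 18.32
eef_pos: [0.4956, 0.0189, 0.1246]
ee_rot: [3.141, 0.0, -3.061]
force: [-0.4, 4.1, -0.8]
width: 0.0006
gripper_force: 2.0
station F [-0.33  4.11 -0.43] station pos mm [  1.25 -29.81 124.57] 18.525
```

View pics/m4.png

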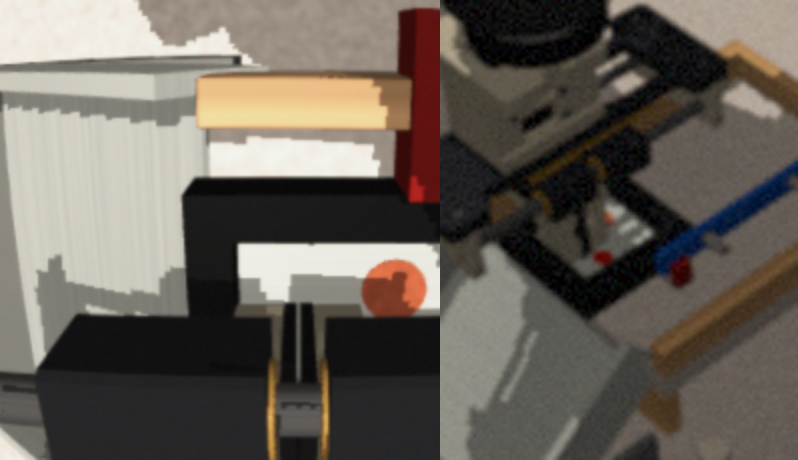

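```bash
cat > w.py <<'E'
from h import *
def wray(f,u,v,z):
    M=f["cam_to_world"];K=f["mtx"]
    x=(u-K[0,2])/K[0,0];y=(v-K[1,2])/K[1,1];t=np.hypot(x,y);d=M[:3,:3]@np.array([x/t*np.sin(t),y/t*np.sin(t),np.cos(t)])
    p=(M[:3,3]+d*(z-M[2,3])/d[2]-np.array([.492,.0485,0]))*1e3;c,s=np.cos(.078),np.sin(.078)
    return np.round([c*p[0]+s*p[1],c*p[1]-s*p[0]],1)
E
python3 - <<'E'
from w import *
f=dict(np.load("pics/w4.npz"))
for n,u,v,z in [("lead",221.5,196,.12),("well",130+238/2,100+243/2,.12),("lip",233.5,175,.1),("keeperL",130+410/2,100+202/2,.126)]: print(n,wray(f,u,v,z))
E
```

```text
lead [-40.9 -57.3]
well [-28.2 -44.4]
lip [-47.3 -54. ]
keeperL [-40.1  -4.4]
```

```bash
python3 -m jog '[[-1,[0,-3,0],0],[-1,[0,-6,0],0],[-1,[0,-9,0],0],[-1,[0,-12,0],0],[-1,[0,-15,0],0],[-1,[0,-18,0],0],[-1,[0,-21,0],0],[-1,[0,-24,0],0],[-1,[0,-24,0],0]]';python3 fm.py;  python3 -m jog '[[-1,[0,-2,0],0],[-1,[0,-4,0],0],[-1,[0,-6,0],0],[-1,[0,-7,0],0],[-1,[0,-7,0],0]]';python3 fm.py
python3 - <<'E'
from station import optics
import cv2,numpy as np
f=optics.grab_frame("wrist");c=f["color"];s=optics.grab_frame("scene")["color"];np.savez("pics/w5.npz",**f)
cv2.imwrite("pics/m5.png",np.hstack([cv2.resize(c[100:330,130:350],(440,460)),cv2.resize(s[120:260,160:269],(358,460),interpolation=cv2.INTER_CUBIC)])[:,:,::-1])
E
```

```text
t: 19.75
eef_pos: [0.4974, -0.0053, 0.1244]
ee_rot: [-3.142, -0.0, -3.061]
force: [0.3, 3.0, -1.6]
width: 0.0004
gripper_force: 1.6
station F [ 0.12  2.52 -1.27] station pos mm [  1.15 -54.08 124.49] 19.95
t: 20.58
eef_pos: [0.4979, -0.0127, 0.1247]
ee_rot: [-3.141, -0.0, -3.061]
force: [-0.4, 0.3, -0.3]
width: 0.0006
gripper_force: 0.0
station F [-0.18 -0.19  0.06] station pos mm [  1.21 -61.16 124.61] 20.775
```

View pics/m5.png

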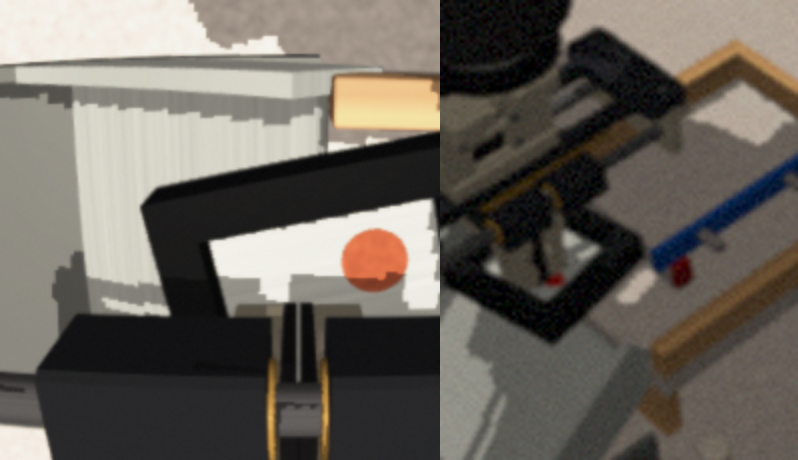

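The palette has come free of the gate (no force left) but has turned by roughly 13°. I'll measure that and straighten it from inside the well.

```bash
python3 - <<'E'
from w import *
f=dict(np.load("pics/w5.npz"))
for n,u,v,z in [("lead",130+143/2,100+207/2,.12),("well",130+208/2,100+241/2,.12),("well rear",130+435/2,100+199/2,.12)]: print(n,wray(f,u,v,z))
c=f["color"];cv2.imwrite("pics/m6.png",cv2.resize(c[120:330,150:440],(797,577))[:,:,::-1])
E
```

```text
lead [-37.2 -98.7]
well [-28.7 -83. ]
well rear [-39.4 -28.6]
```

View pics/m6.png

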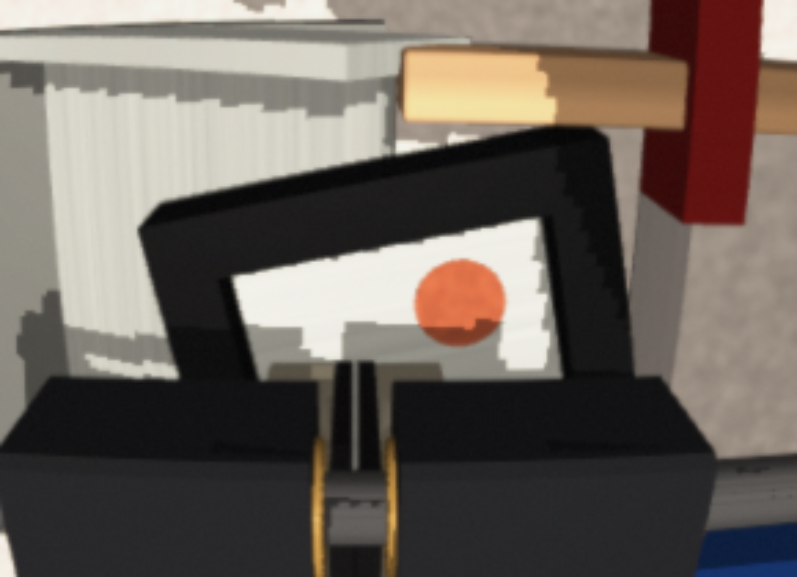

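```bash
python3 -m jog '[[-1,[0,5,0],0],[-1,[0,10,0],0],[-1,[0,15,0],0],[-1,[0,18,0],0],[-1,[-4,18,0],0],[-1,[-8,18,0],0],[-1,[-10,18,0],0],[-1,[-12,18,0],0],[-1,[-14,18,0],0],[-1,[-16,18,0],0],[-1,[-18,18,0],0],[-1,[-18,18,0],0]]';python3 fm.py
python3 - <<'E'
from station import optics
import cv2,numpy as np
f=optics.grab_frame("wrist");c=f["color"];np.savez("pics/w6.npz",**f)
cv2.imwrite("pics/m7.png",cv2.resize(c[120:330,150:440],(797,577))[:,:,::-1])
E
```

```text
t: 22.38
eef_pos: [0.5146, 0.0072, 0.1245]
ee_rot: [-3.142, -0.0, -3.061]
force: [-2.0, 0.1, 0.3]
width: 0.0005
gripper_force: 0.1
station F [-0.21 -0.27 -0.11] station pos mm [ 19.27 -42.88 124.63] 22.575
```

View pics/m7.png

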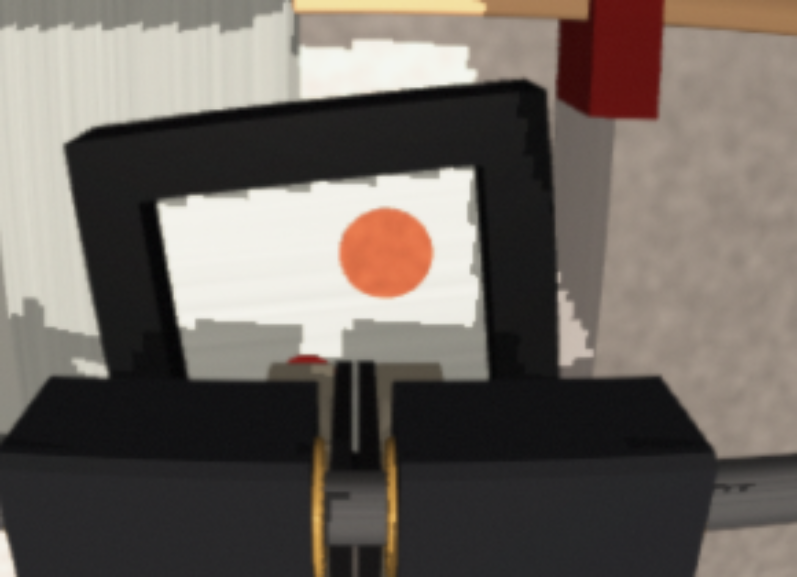

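It is straightening: about 6° left, and the fingers are no longer held. I'll push a bit further and, the picture views being used up, measure the edge line by mask.

```bash
cat > edge.py <<'E'
from w import *
from station import optics
def run(f):
    V=f["color"].max(2);m=cv2.connectedComponentsWithStats((V<60).astype(np.uint8))
    # near outer edge: first dark run of >=8 rows in each column, rows 125..225
    pts=[]
    for u in range(150,400):
        col=V[125:245,u]<60
        r=np.convolve(col,np.ones(8),"valid")
        i=np.where(r==8)[0]
        if len(i): pts.append((u,125+i[0]))
    return np.array(pts)
if __name__=="__main__":
    import sys
    f=dict(np.load(sys.argv[1])) if len(sys.argv)>1 else optics.grab_frame("wrist")
    P=run(f);print(P[::8].tolist())
E
python3 edge.py pics/w6.npz
python3 -m jog '[[-1,[-2,0,0],0],[-1,[-4,0,0],0],[-1,[-6,0,0],0],[-1,[-6,0,0],0]]';python3 fm.py;python3 edge.py
```

```text
[[175, 172], [183, 167], [191, 166], [199, 165], [207, 164], [215, 162], [223, 161], [231, 160], [239, 159], [247, 159], [255, 157], [263, 157], [271, 156], [279, 155], [287, 154], [295, 153], [303, 153], [311, 152], [319, 151], [327, 150], [335, 150], [343, 150], [351, 194], [360, 128]]
t: 23.12
eef_pos: [0.5208, 0.0077, 0.1245]
ee_rot: [3.142, 0.0, -3.061]
force: [-0.8, -0.9, -0.0]
width: 0.0001
gripper_force: 0.3
station F [ 0.11 -0.32 -0.03] station pos mm [ 25.38 -42.84 124.6 ] 23.325
[[151, 213], [159, 207], [167, 203], [175, 199], [183, 195], [191, 192], [199, 188], [207, 184], [215, 181], [223, 177], [231, 174], [239, 170], [247, 167], [255, 164], [263, 160], [271, 157], [279, 154], [287, 150], [295, 147], [303, 154], [311, 174], [319, 194], [327, 215], [335, 236], [361, 125]]
```

The near edge now lies at a much steeper angle and further toward the chute, so the palette seems to be starting over the lip. I'll check from masks whether it is moving and how it sits.

```bash
python3 - <<'E'
from w import *
from edge import run
from station import optics,status
for i in range(3):
    f=optics.grab_frame("wrist");P=run(f);q=P[(P[:,0]>155)&(P[:,0]<290)];k=P[(P[:,0]>302)&(P[:,0]<337)]
    print(np.polyfit(*q.T,1),np.polyfit(*k.T,1),status.get_state()["force"].round(2))
np.savez("pics/w7.npz",**f)
V=f["color"].max(2);m=((V<60)*1).astype(np.uint8);m[262:]=0
cs=cv2.findContours(m,cv2.RETR_CCOMP,cv2.CHAIN_APPROX_NONE)
for c,h in zip(cs[0],cs[1][0]):
    if cv2.contourArea(c)>400: print(cv2.contourArea(c),h[3],cv2.approxPolyDP(c,3,True)[:,0].tolist())
a=[303,146];print("rear near corner z.12",wray(f,*a,.12),wray(f,*a,.11))
s=optics.grab_frame("scene");np.savez("pics/s7.npz",**s)
V=s["color"].max(2);m=((V<50)*1).astype(np.uint8)[170:300,120:280]
for c in cv2.findContours(m,cv2.RETR_EXTERNAL,cv2.CHAIN_APPROX_NONE)[0]:
    if cv2.contourArea(c)>60: print("scene",cv2.contourArea(c),(cv2.approxPolyDP(c,2,True)[:,0]+[120,170]).tolist())
E
```

```text
[ -0.44069128 276.06127258] [   2.54946524 -618.85516934] [-0.14 -1.2  -0.55]
[ -0.44082844 276.14402923] [   2.54946524 -618.73395722] [ 0.19 -0.01  0.92]
[ -0.44119503 276.26290852] [   2.55347594 -619.98306595] [ 0.02 -0.81  0.19]
7906.0 -1 [[392, 260], [343, 257], [299, 146], [187, 193], [148, 216], [169, 255], [165, 261], [265, 261], [204, 258], [186, 223], [287, 180], [319, 255], [318, 259], [292, 261]]
3517.0 -1 [[0, 123], [5, 188], [22, 258], [44, 244], [32, 179], [28, 125], [10, 128], [8, 123]]
rear near corner z.12 [-40.4 -32.2] [-39.4 -31.4]
scene 496.0 [[225, 254], [217, 257], [197, 273], [192, 285], [188, 285], [187, 281], [164, 299], [177, 299], [224, 264]]
scene 198.5 [[139, 237], [120, 248], [120, 259], [142, 244]]
scene 2904.5 [[230, 170], [205, 170], [182, 184], [166, 171], [158, 175], [148, 174], [140, 181], [164, 205], [172, 201], [175, 203], [176, 214], [171, 216], [166, 211], [167, 217], [206, 229], [224, 202], [223, 194], [213, 191], [214, 199], [209, 207], [206, 193], [212, 186], [225, 180], [226, 173]]
```

```bash
python3 - <<'E'
from w import *
from scipy.optimize import least_squares
from scipy.spatial.transform import Rotation as R
f=dict(np.load("pics/w7.npz"));M=f["cam_to_world"];K=f["mtx"]
c,s=np.cos(.078),np.sin(.078);Rs=np.array([[c,-s,0],[s,c,0],[0,0,1]]);o=np.array([.492,.0485,0])
def proj(p):
    q=(np.atleast_2d(p)@Rs.T/1e3+o-M[:3,3])@M[:3,:3];r=np.hypot(q[:,0],q[:,1]);t=np.arctan2(r,q[:,2])
    return q[:,:2]/r[:,None]*t[:,None]*K[0,0]+K[:2,2]
X=np.array([[-42,-42,10],[-42,42,10],[-30,-30,10],[-30,30,10]]);U=np.array([[148,216],[299,146],[186,223],[287,180]])
def res(v,L=True):
    A=R.from_euler("ZX",v[3:5]).as_matrix();T=v[:3]
    e=(proj(X@A.T+T)-U).ravel()
    a,b=proj(np.array([[-42,42,10],[20,42,10]])@A.T+T);d=(b-a)/np.linalg.norm(b-a);w=np.array([343,257])-a
    return np.r_[e,d[0]*w[1]-d[1]*w[0]]
for t0 in(0,.3,.6):
    r=least_squares(res,[0,-70,105,.3,t0]);print(r.x.round(2),r.fun.round(1))
E
```

```text
[ 17.33 -56.14  99.     0.39  -0.21] [ 3.5 -1.1  0.6  0.9 -3.9  2.8  0.5 -2.8 -0.7]
[ 17.33 -56.14  99.     0.39  -0.21] [ 3.5 -1.1  0.6  0.9 -3.9  2.8  0.5 -2.8 -0.7]
[ 17.33 -56.14  99.     0.39  -0.21] [ 3.5 -1.1  0.6  0.9 -3.9  2.8  0.5 -2.8 -0.7]
```

```bash
python3 - <<'E'
from w import *
from scipy.optimize import least_squares
f=dict(np.load("pics/w7.npz"))
for z in(.12,):
    P=[wray(f,u,v,z) for u,v in [(148,216),(299,146),(343,257),(186,223),(287,180),(169,255)]]
    print(np.array(P).tolist(),"near len",np.linalg.norm(P[1]-P[0]),"well len",np.linalg.norm(P[4]-P[3]))
    e=P[1]-P[0];g=P[2]-P[1];h=P[4]-P[3];print("ang deg",np.degrees(np.arctan2(-e[0],e[1])),np.degrees(np.arctan2(-h[0],h[1])),np.degrees(np.arctan2(g[1],g[0])))
g=dict(np.load("pics/w6.npz"))
P=[wray(g,u,v,.12) for u,v in [(150+66/2.748,120+147/2.748),(150+545/2.748,120+90/2.748)]];print("w6",P,np.linalg.norm(P[1]-P[0]))
E
```

```text
[[-6.6, -109.3], [-40.3, -34.0], [14.9, -10.4], [-3.1, -89.0], [-24.4, -39.3], [14.6, -100.2]] near len 82.49715146597487 well len 54.07198905163375
ang deg 24.110576198029246 23.198590513648185 23.14846298530665
w6 [array([-34.1, -93.3]), array([-43.7, -11. ])] 82.858011079195
```

The palette is still flat on the ledge, but turned 23° with its centre right at the lip, at about station (15, −55). Its rear corner had caught the pad's end. To regain control I'll lift out, align with its rear wall, and pinch that 12 mm wall lightly to turn it straight on the ledge.

```bash
python3 -m jog '[[-1,[0,0,-10],0],[-1,[0,0,-25],0],[-1,[0,0,-40],0],[-0.3,[10,10,-40],-0.15],[-0.3,[20,20,-40],-0.3],[-0.3,[26,23,-40],-0.41],[-0.3,[26,23,-40],-0.41],[-0.3,[26,23,-40],-0.41],[-0.3,[26,23,-40],-0.41]]' 5
python3 fm.py; python3 - <<'E'
from w import *
from station import optics,status
print(status.get_state()["ee_rot"],status.get_state()["width"])
f=optics.grab_frame("wrist");np.savez("pics/w8.npz",**f)
V=f["color"].max(2);m=((V<60)*1).astype(np.uint8);m[262:]=0
cs=cv2.findContours(m,cv2.RETR_CCOMP,cv2.CHAIN_APPROX_NONE)
for c,h in zip(cs[0],cs[1][0]):
    if cv2.contourArea(c)>400:
        a=cv2.approxPolyDP(c,3,True)[:,0];print(cv2.contourArea(c),h[3],[(p.tolist(),wray(f,*p,.12).tolist()) for p in a])
E
```

```text
t: 24.7
eef_pos: [0.493, 0.0284, 0.1647]
ee_rot: [-3.142, 0.0, -2.652]
force: [-0.2, -0.2, -0.8]
width: 0.031
gripper_force: 0.0
station F [-0.46  0.    0.5 ] station pos mm [ -0.8  -20.11 164.48] 24.9
[-3.14157447e+00 -2.58564904e-04 -2.65149635e+00] 0.03035451991276149
9908.5 -1 [([44, 40], [-69.9, -226.8]), ([21, 122], [-8.9, -226.9]), ([11, 189], [44.6, -226.1]), ([22, 182], [34.2, -214.6]), ([113, 230], [35.4, -126.8]), ([123, 231], [32.8, -119.4]), ([125, 223], [26.6, -119.3]), ([34, 178], [26.4, -202.6]), ([38, 159], [11.3, -201.8]), ([82, 190], [17.9, -157.3]), ([89, 188], [14.3, -152.1]), ([121, 118], [-37.7, -142.7]), ([67, 83], [-46.7, -192.4]), ([57, 81], [-45.7, -201.7]), ([66, 51], [-66.7, -202.4])]
2228.5 11 [([64, 99], [-35.9, -190.8]), ([100, 122], [-30.4, -156.8]), ([79, 170], [5.4, -163.3]), ([45, 146], [-0.0, -197.5])]
```

The palette has already gone over the lip by itself and is now far down at the tray. I'll measure its pose there.

```bash
python3 - <<'E'
from w import *
from station import optics
f=optics.grab_frame("wrist")
for z,ps in((.026,[(38,159),(85,190),(121,118),(67,83)]),(.026,[(64,99),(100,122),(79,170),(45,146)])):
    P=np.array([wray(f,*p,z) for p in ps]);print(P.tolist(),np.linalg.norm(np.roll(P,-1,0)-P,axis=1).round(1),P.mean(0))
s=optics.grab_frame("top");c=s["color"];np.savez("pics/t8.npz",**s)
V=c.max(2);m=(V<42).astype(np.uint8);m[:205]=0;m[320:]=0;m[:,:340]=0;m[:,470:]=0
cs=cv2.findContours(m,cv2.RETR_CCOMP,cv2.CHAIN_APPROX_NONE)
R=np.array([[np.cos(.078),np.sin(.078)],[-np.sin(.078),np.cos(.078)]])
for k,h in zip(cs[0],cs[1][0]):
    if cv2.contourArea(k)>150:
        r=cv2.minAreaRect(k);b=cv2.boxPoints(r);p=(ray(s,b,.026)[:,:2]-[.492,.0485])@R.T*1e3;print(h[3],cv2.contourArea(k),np.round(r[1],1),p.round(1).tolist(),np.linalg.norm(np.roll(p,-1,0)-p,axis=1).round(1),p.mean(0))
E
```

```text
[[53.5, -276.6], [62.0, -206.3], [-19.9, -188.0], [-33.3, -262.5]] [70.8 83.9 75.7 87.9] [  15.575 -233.35 ]
[[-17.2, -260.2], [-8.9, -209.1], [44.8, -218.8], [36.6, -270.1]] [51.8 54.6 52.  54.7] [  13.825 -239.55 ]
-1 846.0 [74.8 43.1] [[86.3, -206.3], [91.6, -299.2], [-66.9, -299.2], [-72.4, -208.7]] [ 93.1 158.5  90.7 158.7] [   9.67656528 -253.34917367]
-1 472.5 [91.9 35.7] [[102.5, -58.5], [153.0, -119.7], [-1.0, -240.5], [-49.1, -180.2]] [ 79.4 195.7  77.1 194.4] [  51.32341746 -149.71787193]
```

It is in the tray with its well facing up. I'll retreat upward, then triangulate the well from two fixed cameras to confirm it lies flat.

```bash
python3 -m jog '[[-0.3,[0,0,-50],0],[-0.3,[0,0,-100],0],[-0.3,[0,50,-110],0],[-0.3,[0,100,-110],0],[-0.3,[0,150,-110],0],[-0.3,[0,150,-110],0],[-0.3,[0,150,-110],0]]'
python3 - <<'E'
from w import *
from station import optics
R=np.array([[np.cos(.078),np.sin(.078)],[-np.sin(.078),np.cos(.078)]])
def st(p): return np.round(np.c_[(p[:,:2]-[.492,.0485])@R.T*1e3,p[:,2]*1e3],1)
fs={}
for n in("top","scene"):
    f=fs[n]=optics.grab_frame(n);M=np.linalg.inv(f["cam_to_world"])
    # expected pixel of the well floor centre
    w=np.array([[14,-237]])/1e3@R+[.492,.0485];q=M[:3,:3]@np.r_[w[0],.012]+M[:3,3];uv=(f["mtx"]@q/q[2])[:2]
    V=f["color"].max(2);x,y=uv.astype(int);x0,y0=x-40,y-40
    sub=V[y0:y0+80,x0:x0+80];print(n,uv.round(1),"V levels",np.percentile(sub,[2,10,25,50,75,90,98]))
    for th in (40,50,60):
        cs=cv2.findContours((sub<th).astype(np.uint8),cv2.RETR_CCOMP,cv2.CHAIN_APPROX_NONE)
        for k,h in zip(cs[0],cs[1][0]):
            if cv2.contourArea(k)>150:
                r=cv2.minAreaRect(k);b=cv2.boxPoints(r)+[x0,y0];a=cv2.approxPolyDP(k,2.5,True)[:,0]+[x0,y0]
                print(th,"hole" if h[3]>=0 else "outer",cv2.contourArea(k),np.add(r[0],[x0,y0]).round(1),np.round(r[1],1),len(a),a.tolist()[:8])
    np.savez(f"pics/{n}9.npz",**f)
E
```

```text
t: 25.92
eef_pos: [0.422, 0.1609, 0.2746]
ee_rot: [-3.142, 0.0, -2.65]
force: [-0.5, -0.8, -0.4]
width: 0.0309
gripper_force: 0.0
top [423.1 254.4] V levels [ 18.  27.  60. 100. 103. 153. 159.]
40 outer 1914.0 [429.4 256.3] [74.8 50.2] 9 [[408, 232], [406, 270], [447, 272], [448, 256], [452, 285], [459, 290], [449, 216], [444, 220]]
40 hole 827.0 [427.  252.5] [31. 28.] 4 [[414, 237], [441, 240], [439, 268], [413, 266]]
50 outer 1958.5 [429.6 256.9] [75.8 50.3] 9 [[407, 232], [406, 270], [447, 272], [448, 257], [452, 288], [459, 291], [449, 216], [444, 220]]
50 hole 820.5 [427.  252.5] [31. 28.] 4 [[414, 237], [441, 240], [439, 268], [413, 265]]
60 outer 2055.0 [429.7 256.7] [75.8 50.5] 12 [[408, 231], [406, 270], [447, 273], [448, 258], [451, 287], [433, 287], [433, 290], [456, 288]]
60 hole 804.5 [427.  252.5] [31. 28.] 4 [[414, 237], [441, 240], [439, 268], [413, 265]]
scene [126.2 290.2] V levels [  7.  21.  33.  84.  99. 155. 159.]
40 outer 316.0 [145.9 316.8] [ 8.2 53. ] 4 [[165, 298], [122, 329], [136, 329], [165, 307]]
40 outer 1877.5 [122.8 293. ] [43.7 47.8] 5 [[133, 266], 
[... 339 characters left out ...]
2.9 293.2] [45.1 48.4] 5 [[133, 265], [92, 286], [104, 308], [117, 322], [153, 300]]
50 hole 844.0 [122.1 292. ] [24.6 37.5] 4 [[132, 275], [143, 294], [112, 310], [101, 291]]
50 outer 490.5 [107.8 262.4] [11.6 59.1] 4 [[135, 250], [117, 250], [87, 269], [86, 283]]
60 outer 498.5 [125.1 312.5] [79.5 34. ] 8 [[86, 294], [88, 301], [112, 329], [137, 329], [165, 308], [165, 297], [120, 329], [109, 322]]
60 outer 2021.0 [123.2 293.4] [45.1 49.8] 6 [[133, 265], [92, 286], [104, 309], [116, 322], [153, 301], [152, 294]]
60 hole 817.0 [122.3 292.2] [23.8 37.6] 4 [[131, 275], [143, 293], [112, 310], [102, 290]]
60 outer 537.0 [109.1 261.7] [12.5 63. ] 4 [[139, 250], [117, 250], [86, 270], [86, 284]]
```

```bash
python3 - <<'E'
from w import *
R=np.array([[np.cos(.078),np.sin(.078)],[-np.sin(.078),np.cos(.078)]])
t=dict(np.load("pics/top9.npz"));s=dict(np.load("pics/scene9.npz"))
Pm=lambda f:f["mtx"]@np.linalg.inv(f["cam_to_world"])[:3]
def tri(a,b):
    X=cv2.triangulatePoints(Pm(t),Pm(s),np.float64(a).T,np.float64(b).T);p=(X[:3]/X[3]).T
    return np.round(np.c_[(p[:,:2]-[.492,.0485])@R.T*1e3,p[:,2]*1e3],1)
print("well fc,fe,ne,nc",tri([[414,237],[441,240],[439,268],[413,266]],[[143,294],[111,310],[101,290],[132,275]]).tolist())
print("outer near/chute, far/chute",tri([[406,270],[408,232]],[[133,266],[153,300]]).tolist())
# bottles and cup, before vs now
a=dict(np.load("pics/top0.npz"))["color"].astype(int);d=np.abs(a-t["color"]).max(2)
for n,(u,v,r) in dict(a=(288,189,12),b=(340,189,12),cup=(197,267,20)).items(): print(n,"changed px",int((d[v-r:v+r,u-r:u+r]>40).sum()),"of",4*r*r)
E
```

```text
well fc,fe,ne,nc [[51.8, -220.8, 22.9], [39.6, -279.8, 21.0], [-19.1, -269.2, 11.5], [-8.4, -210.8, 12.7]]
outer near/chute, far/chute [[-17.7, -196.6, 19.5], [65.3, -212.4, 8.0]]
a changed px 116 of 576
b changed px 0 of 576
cup changed px 181 of 1600
```

The hole's edges are rim in one view and floor in the other, so those triangulated heights are mixed. I'll cast each edge at the height it should have if the palette is flat and compare the two cameras.

```bash
python3 - <<'E'
from w import *
R=np.array([[np.cos(.078),np.sin(.078)],[-np.sin(.078),np.cos(.078)]])
t=dict(np.load("pics/top9.npz"));s=dict(np.load("pics/scene9.npz"))
st=lambda f,a,z:((ray(f,a,z)[0,:2]-[.492,.0485])@R.T*1e3)
T=dict(fc=(414,237),fe=(441,240),ne=(439,268),nc=(413,266));S=dict(fc=(143,294),fe=(111,310),ne=(101,290),nc=(132,275))
# edges: (corner,corner), height if flat, per camera
E_={"chute":("fc","nc"),"end":("fe","ne"),"far":("fc","fe"),"near":("nc","ne")}
ZT=dict(chute=.026,end=.012,far=.012,near=.026);ZS=dict(chute=.012,end=.026,far=.026,near=.012)
for e,(a,b) in E_.items():
    print(e,"top",((st(t,T[a],ZT[e])+st(t,T[b],ZT[e]))/2).round(1),"scene",((st(s,S[a],ZS[e])+st(s,S[b],ZS[e]))/2).round(1))
print("outer top-rim scene nc,ne,fc",[st(s,p,.026).round(1).tolist() for p in((133,266),(92.5,285.5),(152.5,294))])
print("outer top-rim top nc,fc",[st(t,p,.026).round(1).tolist() for p in((406,270),(408,232))])
E
```

```text
chute top [  21.6 -213.6] scene [  17.7 -214.5]
end top [  11.9 -273.4] scene [  15.9 -277.7]
far top [  47.6 -251. ] scene [  47.1 -252.5]
near top [ -13.5 -235.7] scene [ -14.  -240.2]
outer top-rim scene nc,ne,fc [[-14.1, -199.8], [-29.2, -278.7], [65.5, -209.9]]
outer top-rim top nc,fc [[-16.3, -192.8], [64.2, -207.2]]
```

```bash
python3 - <<'E'
from h import *
for n in("top0","top9","scene0","scene9"):
    c=dict(np.load(f"pics/{n}.npz"))["color"];h=cv2.cvtColor(c,cv2.COLOR_RGB2HSV).astype(int);H,S,V=h[...,0],h[...,1],h[...,2]
    for k,m,(u,v,r) in [("cap",(H>100)&(H<130)&(S>110),(288,187,12) if "top" in n else (292,229,12)),("cup",(H>45)&(H<90)&(S>90),(197,267,28) if "top" in n else (307,155,28))]:
        y,x=np.nonzero(m[v-r:v+r,u-r:u+r]);print(n,k,len(x),(x.mean()+u-r).round(1) if len(x) else None,(y.mean()+v-r).round(1) if len(x) else None)
E
```

```text
top0 cap 53 286.7 185.4
top0 cup 833 195.4 267.5
top9 cap 53 286.7 185.4
top9 cup 823 195.7 267.7
scene0 cap 77 291.5 228.9
scene0 cup 756 307.7 154.1
scene9 cap 75 291.5 228.9
scene9 cup 758 307.7 154.2
```

Bottles and cup have not moved, the palette lies flat in the tray, and the arm is clear.

```bash
python3 -c "
from station import order;print(order.job_done())"
```

```text
the job is handed in; nothing more can be done
None
```

The palette is in the grey catch tray, flat and right way up, and the job is handed in. It cleared the keeper at about 13 N, with no reading above 14 N, and the bottles and cup have not moved. One departure from the plan: it twisted at the lip, and while I was straightening it and lifting the fingers out it slid over the edge rather than being pushed straight off.

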